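Gauge the wear of a whetstone

TASK

Check how much of the smaller whetstone is left: lay it flat on the check plate between the locating pins and let go of it, then swing the toggle clamp over centre so that it holds the stone down. Then stand the bridge gauge astride the middle of the clamped stone, both soles flat on the plate and its sprung foot resting on the stone, and leave everything like that so that the dial can be read. Set the gauge down gently, without dropping or tipping it, and leave the large whetstone, the can, the glass jar and the small round jar where they are.

Things in the scene. Friction and masses are not known exactly. Their poses are not given: they have to be found in the camera images.
- nest: Check plate: fixed aluminium plate 124 (x) x 200 (y) x 14 mm; toggle clamp at its +y end. Origin on the worktop under the middle of the stone's place; y along the stone, towards the clamp. Seven 8 mm dowel pins, 13 mm tall, tapered, bound a 146 x 54 mm place (3 mm play round the stone): centres x -31, +31 at y -50, +50; (-12, -77), (12, -77), (0, 77) mm.
- nest_bed (a point): Middle of the stone's place on the plate's top face, 14 mm above the worktop, axes as nest. The stone's middle belongs here, its length along y.
- stone_small: The smaller whetstone, loose: two-layer block (grey below, pale above) 140 (x) x 48 (y) x 24 mm (z), 0.32 kg. Origin in the centre of its underside.
- stone_large: The larger whetstone, loose, same materials, 200 (x) x 66 (y) x 32 mm: leave it where it lies. Origin in the centre of its underside.
- clamp_handle (a joint): Clamp handle angle (rad). 0: open, handle 76 degrees above level, arm upright. 1.19: dead centre. 1.28: past centre at its stop, locked, handle about 3 degrees above level, pointing to the plate's +y, away from the stone. A link swings the arm down from above the stone's end, so that its sprung tip presses on the stone 47 mm from the stone's middle. Stays where left.
- clamp_pivot (a point): Fixed pivot of the clamp handle, 124 mm from the plate's origin along its y, 34 mm above the worktop; the handle turns about the plate's x direction through this point.
- clamp_grip (a point): Middle of the handle's black grip, 95 mm from the pivot. The grip is 15 mm wide (plate's x), 17 mm thick and runs from 48 to 116 mm from the pivot. Open, this point is 126 mm above the worktop, 22 mm beyond the pivot; closing, it moves on a 95 mm arc about the pivot to the plate's +y and down, to 39 mm above the worktop.
- clamp_pad: The clamp arm's sprung rubber tip, 15 mm across; origin on the arm's middle line, 65 mm from the arm's pivot. Open, the arm stands upright beyond the stone's place, 142 mm tall above the worktop.
- gauge: Bridge gauge, loose, 0.39 kg. Beam 97 (x) x 20 mm, 40 to 54 mm above the soles; soles 15 x 40 mm centred at x -41 and +41 mm, 67 mm clear between. Grip its upright body, 36 (x) x 20 (y) mm, 54 to 100 mm above the soles, across the 36 mm; dial on its -y face; spindle cap 113 mm high, rising 16 mm. Origin midway between the soles' undersides. In use its x lies along the plate's x, either way round.
- gauge_grip (a point): Grip point on the gauge body's middle line, 84 mm above the soles, axes as gauge.
- gauge_foot (a joint): Travel of the gauge's sprung foot (m). 0: hanging free, its underside 8 mm above the soles; grows as it is pushed up, so a flat part of thickness t under it reads t - 0.008. The gauge's own weight is enough to push it up.
- foot_tip (a point): Centre of the underside of the gauge's foot (a 15 mm disc), on the gauge's middle line.
- can: Drinks can, 66 mm across, 168 mm tall, a bystander; origin under its base.
- sugar_jar: Glass jar with dark lid, 90 mm across, 140 mm tall, a bystander; origin under its base.
- orange_pot: Small round jar with white band, 66 mm across, 62 mm tall, a bystander; origin under its base.
Things that resemble listed ones, but are neither listed nor needed, are in the scene too. Leave any red look-alike of the gauge alone.

How it is judged:
By the outcome, as a careful person would: the job done as asked, in the order asked, and still so for the second after the job is handed in, with the robot touching nothing.
It also fails if it takes over 67 s, if anything falls off the work surface, if the arm or the gripper's body presses on something with over 40 N, if the wrist force passes 120 N, or if a joint passes its speed limit or range.

ROBOT

A 6-joint arm with a two-finger parallel gripper is mounted at the origin on the work surface; the furniture and walls round the work are solid. World frame = base frame: x ahead of the robot, y to its left, z up, the work surface at z = 0. Lengths are in m, angles in degrees, forces in N, time in s.
With the tool pointing down it reaches from about 0.325 to 0.85 m from the base axis. Payload 15.5 kg.
Tool frame: the origin (TCP) lies at the very end of the fingers, on their centre line; the grasp point (between the pads) lies arm.grip_depth behind it (arm.grip_depth is the distance from the TCP to the grasp point, in m); z points along the fingers, y is the line along which they close (so a half turn about z gives the same grasp; the last joint's range is limited). The gripper opens to 91 mm and grips with 3 to 60 N. Pads are 32 mm wide; open, the fingers measure 118 mm over their backs; the gripper's body (76 mm by 178 mm) begins 60 mm behind the grasp point.
Start: joints at [-79.899, 28.281, 77.091, -0, 74.628, -5.472], TCP at [0.168, -0.602, 0.214] pointing down, gripper open.
Joint ranges: [-166.48, 166.48], [-47.26, 123.95], [12.59, 153.08], [-70.14, 250.14], [6.76, 159.57], [-176.63, 176.63]. Speed limits (degrees/s): [108.29, 108.29, 147.25, 172.46, 172.46, 172.46].

INTERFACE

Orientations are given as a 3x3 rotation matrix whose columns are the frame's x, y, z axes.
In Python, from rig import arm gives the robot as it stands. Calls block until the motion is done:
- arm.move_to(position, orientation): joint-space move of the TCP to a pose.
- arm.move_l(position, orientation=None, feed=0.15): straight line of the TCP; orientation=None keeps the orientation; feed is the mean speed in m/s.
- arm.move_joints(angles): joint-space move.
- arm.grip(opening): finger opening in m; the grip force is fixed at half the most; returns when the fingers have stopped.
- arm.sleep(seconds).
- arm.solve_ik(position, orientation): joint angles nearest the present ones, or None.
- arm.snapshot(name): name is "side" or "top"; returns the picture (480x640x3 uint8, red, green, blue); there is no depth.
- arm.get_calibration(name): a dict with "intrinsics" (3x3 intrinsics, pixels), "k1" (the pictures are not rectified: a ray, as slopes to the right and down, at radius r is drawn at 1 + k1 r^2 times it, then the intrinsics apply), "cam_to_world" (4x4, takes a point from camera to world coordinates). Camera axes: x right, y down, z forward; pixel columns grow to the right and rows downward; lengths in m; the calibration is good to about 2 mm. A picture is of the moment at which its call begins. get_calibration takes no time and is no camera call.
A pose or a line that the arm cannot do raises arm.Unreachable and nothing moves.
- arm.sign_off(): hands the job in; it is judged then, once.
Readings, each from a call of its own:
- arm.current_t(): time.
- arm.current_joint_positions(): joint angles.
- arm.current_dq(): joint speeds.
- arm.current_tau(): joint torques, N m.
- arm.current_ee_pos(): TCP position.
- arm.current_tool_rot(): TCP orientation.
- arm.current_force(): force on the tool from outside, world axes, zero at the start.
- arm.current_torque(): the same for the moment, N m.
- arm.current_width(): finger opening in m.
- arm.current_grasp_force(): force on a finger pad.
Only numpy, scipy, OpenCV 4.12 (cv2) and the standard library are available. Lean on these libraries where they do the work, as an engineer would, in place of code of your own. Each camera call takes 0.05 s, during which the arm holds its last target. There are 200 camera calls.

## Working session

There is one attempt and no reset: what is moved stays moved. The work goes in short steps, each a Python script; the robot and the scene stay as the last script left them, time stands still between calls to the robot, and variables do not carry over. Pictures are saved under pics/ and viewed, at most 13 in all, crops included, and the job is handed in when it is done.

```bash
ls; mkdir -p pics; python3 - <<'E'
from rig import arm
import cv2,numpy as np
for n in("top","side"):
    im=arm.snapshot(n); cv2.imwrite(f"pics/{n}0.png",im[:,:,::-1])
    c=arm.get_calibration(n); print(n,c["intrinsics"],c["k1"],np.round(c["cam_to_world"],4))
print(arm.grip_depth,arm.current_t())
E
```

```text
pics
top [[595.53657848   0.         316.48238445]
 [  0.         595.53657848 244.48553257]
 [  0.           0.           1.        ]] -0.14326027179669754 [[ 0.4625 -0.6919  0.5544 -0.6362]
 [-0.8866 -0.366   0.2829 -0.7925]
 [ 0.0072 -0.6224 -0.7827  1.7526]
 [ 0.      0.      0.      1.    ]]
side [[499.16646774   0.         323.07549276]
 [  0.         499.16646774 242.1267886 ]
 [  0.           0.           1.        ]] -0.016088751997763332 [[ 0.1349 -0.5103  0.8493 -0.8674]
 [-0.9908 -0.0619  0.1202 -0.3947]
 [-0.0088 -0.8578 -0.514   0.9753]
 [ 0.      0.      0.      1.    ]]
0.0188 0.1
```

View pics/top0.png

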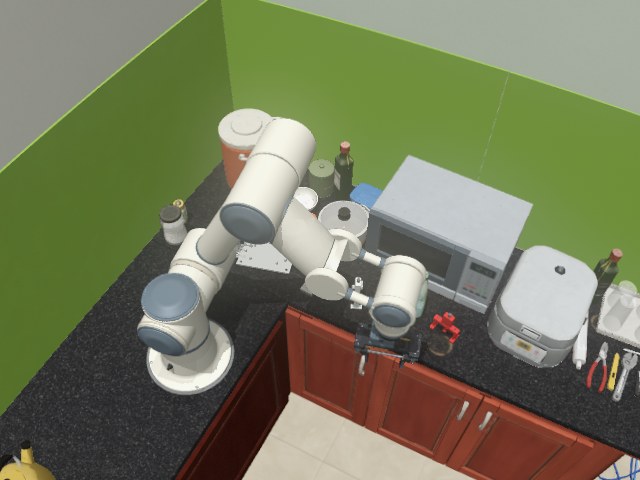

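View pics/side0.png

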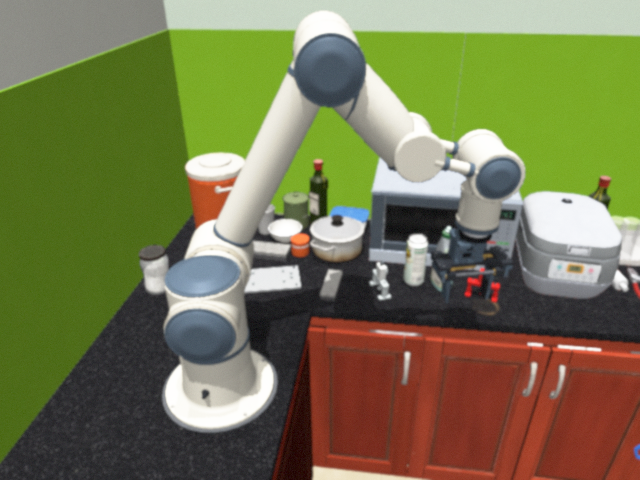

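Top: arm hides most of the plate (~(268,250)), red look-alike at (443,325). Side: small stone ~(331,284), gauge ~(381,280), large stone ~(270,248), plate ~(272,278), can (415,260), orange pot (300,245). I'll get coarse positions.

```bash
cat > h.py <<'E'
from rig import arm
import numpy as np,cv2
C={n:arm.get_calibration(n) for n in("top","side")}
def D(n): return np.array([C[n]["k1"],0,0,0,0.])
def ray(n,uv):
    # drawn = (1+k1 r^2)*slope : OpenCV's forward model
    p=cv2.undistortPoints(np.array(uv,float).reshape(-1,1,2),C[n]["intrinsics"],D(n))[:,0]
    T=C[n]["cam_to_world"]; d=np.c_[p,np.ones(len(p))]@T[:3,:3].T
    return T[:3,3],d
def onz(n,uv,z):
    o,d=ray(n,uv); return o+d*((z-o[2])/d[:,2])[:,None]
def proj(n,P):
    T=np.linalg.inv(C[n]["cam_to_world"])
    r,_=cv2.Rodrigues(T[:3,:3]); return cv2.projectPoints(np.array(P,float).reshape(-1,1,3),r,T[:3,3],C[n]["intrinsics"],D(n))[0][:,0]
def down(yaw):
    "tool down, closing line (tool y) at angle yaw (deg) in world"
    a=np.radians(yaw); y=np.array([np.cos(a),np.sin(a),0]); z=np.array([0,0,-1.]); return np.c_[np.cross(y,z),y,z]
def save(n,name,box=None,s=1):
    im=arm.snapshot(n)[:,:,::-1].copy(); cv2.imwrite(f"pics/{name}_full.png",im)
    if box: x0,y0,x1,y1=box; im=cv2.resize(im[y0:y1,x0:x1],None,fx=s,fy=s,interpolation=cv2.INTER_CUBIC)
    cv2.imwrite(f"pics/{name}.png",im); return im
E
python3 - <<'E'
from h import *
print(np.round(onz("side",[(331,284),(381,298),(270,250),(272,280),(415,284),(300,255),(155,290),(485,300),(187,240),(311,318)],0),3))
print(np.round(onz("top",[(268,250),(443,340),(174,240),(290,308),(0,408)],0),3))
E
```

```text
[[ 0.478 -0.23   0.   ]
 [ 0.422 -0.398  0.   ]
 [ 0.664  0.021  0.   ]
 [ 0.477 -0.029  0.   ]
 [ 0.512 -0.507  0.   ]
 [ 0.644 -0.095  0.   ]
 [ 0.373  0.342  0.   ]
 [ 0.452 -0.725  0.   ]
 [ 0.697  0.356  0.   ]
 [ 0.296 -0.191  0.   ]]
[[ 0.497 -0.011  0.   ]
 [ 0.44  -0.726  0.   ]
 [ 0.371  0.331  0.   ]
 [ 0.313 -0.208  0.   ]
 [-0.47   0.432  0.   ]]
```

```bash
python3 - <<'E'
from h import *
arm.move_joints([-163,5,85,0,90,-5.5])
print(arm.current_t(),arm.current_ee_pos())
save("top","t1",(200,170,500,390),2.66); save("side","s1",(220,200,500,350),2.8)
E
```

```text
2.6667 [-0.39977101 -0.18505592  0.38041423]
```

View pics/t1.png

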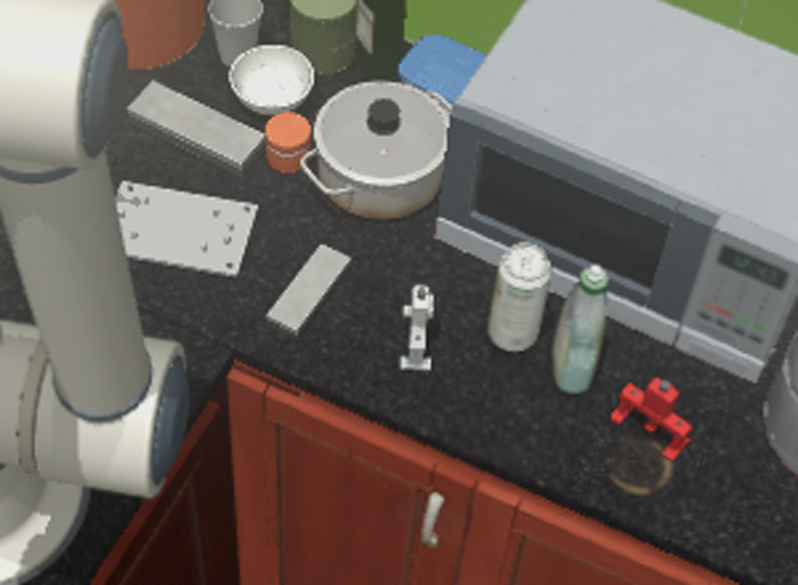

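View pics/s1.png

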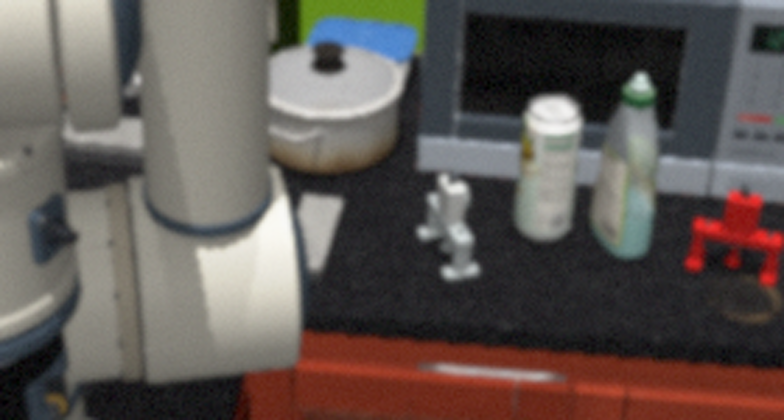

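Top crop: plate right end corners ~(258,205),(237,273), small stone corners (268,318),(322,246),(350,258),(293,331), gauge at (418,330) with beam pointing away from the camera; clamp hidden behind the upper arm. I lean the arm aside for one clear view.

```bash
python3 - <<'E'
from h import *
arm.move_joints([-90,-20,20,0,90,-5.5])
print(arm.current_t(),arm.current_ee_pos())
save("top","t2",(190,190,390,340),4); save("side","s2",(220,200,420,320),4)
E
```

```text
6.0083 [ 0.05945355 -0.26753181  1.20118711]
```

View pics/t2.png

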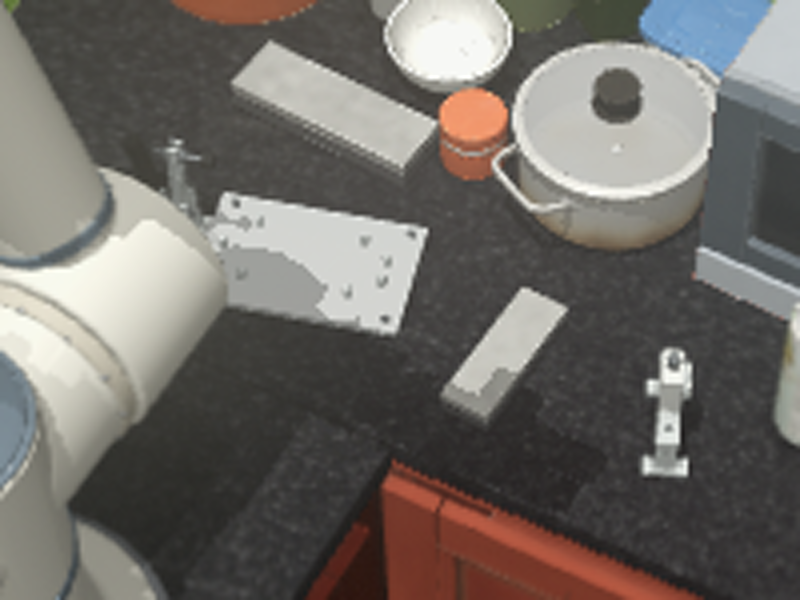

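View pics/s2.png

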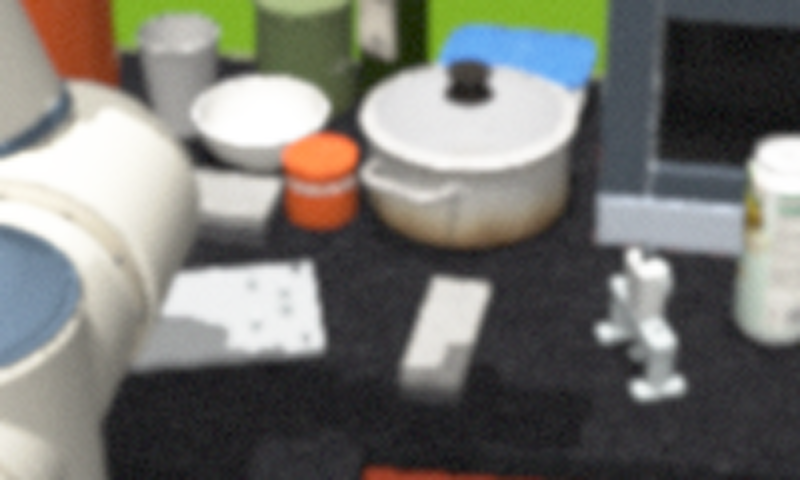

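Top crop shows clamp at plate's left (+y) end (176,150)–(200,220); plate corners (428,229),(395,333),(222,192); stone top corners (523,288),(568,309),(442,393); gauge cap (674,357), near sole (664,467). Side crop: gauge soles (658,388),(612,330), cap (637,256).

```bash
python3 - <<'E'
from h import *
np.set_printoptions(precision=4,suppress=True)
tc=lambda p:np.array(p)/4+[190,190]
sc=lambda p:np.array(p)/4+[220,200]
def rectify(name,fn,z,x0,y0,S,W,H,lo=120):
    pass
# orthographic (rectified) masks: sample picture on plane z at 0.5 mm
def ortho(n,img,z,cx,cy,half):
    g=np.arange(-half,half,0.0005); X,Y=np.meshgrid(cx+g,cy+g)
    uv=proj(n,np.c_[X.ravel(),Y.ravel(),np.full(X.size,z)]).astype(np.float32).reshape(*X.shape,2)
    return cv2.remap(img,uv[...,0],uv[...,1],cv2.INTER_LINEAR)
def rect(n,f,z,cx,cy,half,thr):
    o=cv2.cvtColor(ortho(n,cv2.imread(f),z,cx,cy,half),cv2.COLOR_BGR2GRAY)
    m=(cv2.GaussianBlur(o,(0,0),2)>thr).astype(np.uint8)
    c=max(cv2.findContours(m,cv2.RETR_EXTERNAL,cv2.CHAIN_APPROX_NONE)[0],key=cv2.contourArea)
    (u,v),(w,h),a=cv2.minAreaRect(c); b=(cv2.boxPoints(((u,v),(w,h),a))*.0005)-half+[cx,cy]
    print(n,f,"c",b.mean(0),"size",w*.5,h*.5,"edges",np.degrees(np.arctan2(*(b[1]-b[0])[::-1])),np.degrees(np.arctan2(*(b[2]-b[1])[::-1])))
for thr in(100,115,130): rect("top","pics/t1_full.png",.024,.478,-.23,.12,thr)
for thr in(100,130): rect("side","pics/s2_full.png",.024,.478,-.23,.11,thr)
print("stone top corners",onz("top",tc([(442,393),(523,288),(568,309)]),.024)[:,:2],onz("side",sc([(400,382),(432,277),(491,284)]),.024)[:,:2])
P=onz("top",tc([(428,229),(395,333),(222,192)]),.014)[:,:2]; print("plate corners",P,onz("side",sc([(313,262),(326,354)]),.014)[:,:2])
a,b,c=P; print("len",np.linalg.norm(a-b),np.linalg.norm(a-c),"dir",np.degrees(np.arctan2(*(a-b)[::-1])),np.degrees(np.arctan2(*(c-a)[::-1])))
print("pins/bases",onz("top",tc([(365,241),(387,261),(382,281),(348,292),(260,222),(240,273)]),.027)[:,:2])
print("holes",onz("top",tc([(236,203),(411,234),(386,320)]),.014)[:,:2])
print("gauge near sole",onz("top",tc([(664,467)]),.005),onz("side",sc([(658,388),(612,330)]),.005))
print("cap",onz("top",tc([(674,357)]),.113),onz("side",sc([(637,256)]),.113))
print("clamp arm top",onz("top",tc([(176,146)]),.142), "orange",onz("top",tc([(474,110)]),.062),"large corner",onz("top",tc([(268,42),(232,84),(405,163),(440,125)]),.032)[:,:2])
E
```

```text
top pics/t1_full.png c [ 0.4546 -0.234 ] size 50.46387481689453 145.3796844482422 edges -4.137596313447428 85.86241808433262
top pics/t1_full.png c [ 0.4549 -0.234 ] size 49.21104049682617 142.88629150390625 edges -4.246841913797856 85.75315041238376
top pics/t1_full.png c [ 0.4551 -0.234 ] size 47.92789840698242 141.14112854003906 edges -4.289147673691023 85.71083645698637
side pics/s2_full.png c [ 0.4566 -0.2319] size 56.274784088134766 157.52362060546875 edges -4.635456199577342 85.36455455587883
side pics/s2_full.png c [ 0.4588 -0.2321] size 52.712257385253906 147.03517150878906 edges -4.647964880361928 85.35205450838801
stone top corners [[ 0.3882 -0.2088]
 [ 0.5236 -0.2188]
 [ 0.5215 -0.2655]] [[ 0.3796 -0.2068]
 [ 0.5288 -0.2132]
 [ 0.5245 -0.264 ]]
plate corners [[ 0.5498 -0.1061]
 [ 0.4317 -0.137 ]
 [ 0.498   0.0868]] [[ 0.554  -0.1056]
 [ 0.4224 -0.14  ]]
len 0.1221436324486256 0.19968554472926464 dir 14.663121957186888 105.05143837442529
pins/bases [[ 0.5016 -0.0668]
 [ 0.4909 -0.096 ]
 [ 0.4688 -0.1032]
 [ 0.4436 -0.0821]
 [ 0.4755  0.0301]
 [ 0.4163  0.0155]]
holes [[ 0.4928  0.0681]
 [ 0.5373 -0.095 ]
 [ 0.4405 -0.1228]]
gauge near sole [[ 0.421  -0.4097  0.005 ]] [[ 0.422  -0.4085  0.005 ]
 [ 0.4969 -0.3681  0.005 ]]
cap [[ 0.4587 -0.3941  0.113 ]] [[ 0.4468 -0.3855  0.113 ]]
clamp arm top [[0.4401 0.086  0.142 ]] orange [[ 0.6623 -0.0948  0.062 ]] large corner [[ 0.669   0.1381]
 [ 0.6054  0.1403]
 [ 0.5967 -0.0561]
 [ 0.6535 -0.0627]]
```

```bash
python3 - <<'E'
from h import *
im=cv2.imread("pics/t2_full.png")
a=np.radians(15); X=np.array([np.cos(a),np.sin(a)]); Y=np.array([-X[1],X[0]]); o=np.array([.46,-.026])
u,v=np.meshgrid(np.arange(792),np.arange(540)); y=(u-396)/3600; x=(270-v)/3600*-1  # u=+y plate, v=+x plate
P=o+x[...,None]*X+y[...,None]*Y
uv=proj("top",np.c_[P.reshape(-1,2),np.full(P[...,0].size,.014)]).astype(np.float32).reshape(540,792,2)
cv2.imwrite("pics/plate.png",cv2.remap(im,uv[...,0],uv[...,1],cv2.INTER_CUBIC))
E
```

```text
(no output)
```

View pics/plate.png

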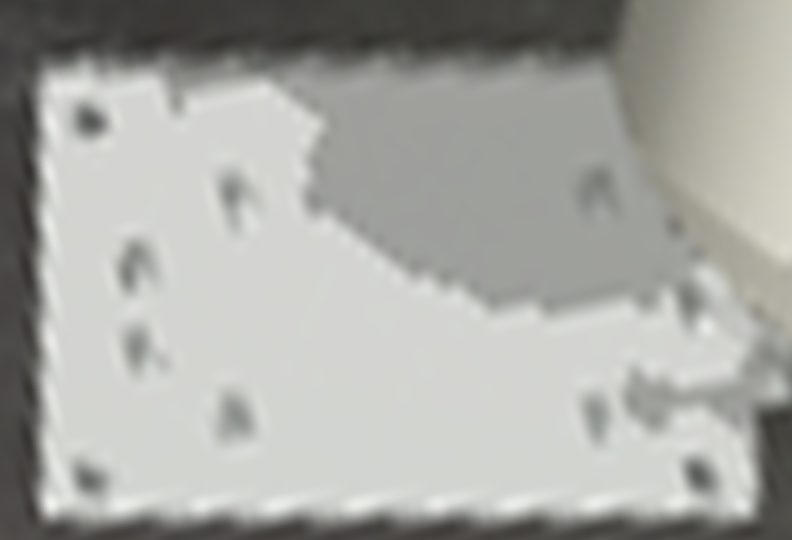

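Ortho view: plate corners at u 42–757, v 68–517, pins at (237,195),(237,415),(597,190),(597,415),(137,265),(137,348),(690,300). After the height correction this puts the nest at ≈(0.464,-0.021), yaw 15°. Next I pick the stone and hover it over the nest.

```bash
cat >> h.py <<'E'
N=np.array([.4641,-.0208]); NY=15.0
def nest(x,y,z):  # plate coordinates (m) -> world
    a=np.radians(NY); return np.array([N[0]+x*np.cos(a)-y*np.sin(a),N[1]+x*np.sin(a)+y*np.cos(a),z])
def best(p,yaw):
    "the half-turn choice with the last joint nearer mid range"
    o=[]
    for k in(0,180):
        q=arm.solve_ik(p,down(yaw+k))
        if q is not None: o.append((abs(q[5]),yaw+k,q))
    return min(o,key=lambda t:t[0])
E
python3 - <<'E'
from h import *
for p,y in(((.455,-.236,.15),85.75),(nest(0,0,.09),15),(nest(0,.15,.15),15),((.458,-.39,.2),28),(nest(0,0,.15),15)):
    _,w,q=best(p,y); print(w,np.round(q,1))
p=np.array([.455,-.236,.15]); _,w,q=best(p,85.75)
arm.move_to(p,down(w)); arm.move_l([.455,-.236,.003]); print(arm.current_force(),arm.current_t())
arm.grip(.03); print(arm.current_width(),arm.current_grasp_force())
arm.move_l([.455,-.236,.09])
n=nest(0,0,.08); arm.move_to(n,down(best(n,15)[1])); print(arm.current_t(),arm.current_ee_pos(),arm.current_width())
save("top","t3",(220,210,340,300),6.6)
E
```

```text
265.75 [-34.1  23.8  97.3  -0.   58.8  60.2]
15 [ -9.9  26.1 107.3  -0.   46.6 -24.9]
15 [  8.5  18.9 106.4  -0.   54.7  -6.5]
28 [-46.1  27.1  81.6  -0.   71.3 -74.1]
15 [ -9.9  20.4 103.6  -0.   55.9 -24.9]
[ 0.71703347  1.04725077 -0.06323332] 11.075
0.04784892160485601 30.00059187412262
13.925 [ 0.46413383 -0.02111395  0.07972006] 0.04807464165804752
```

View pics/t3.png

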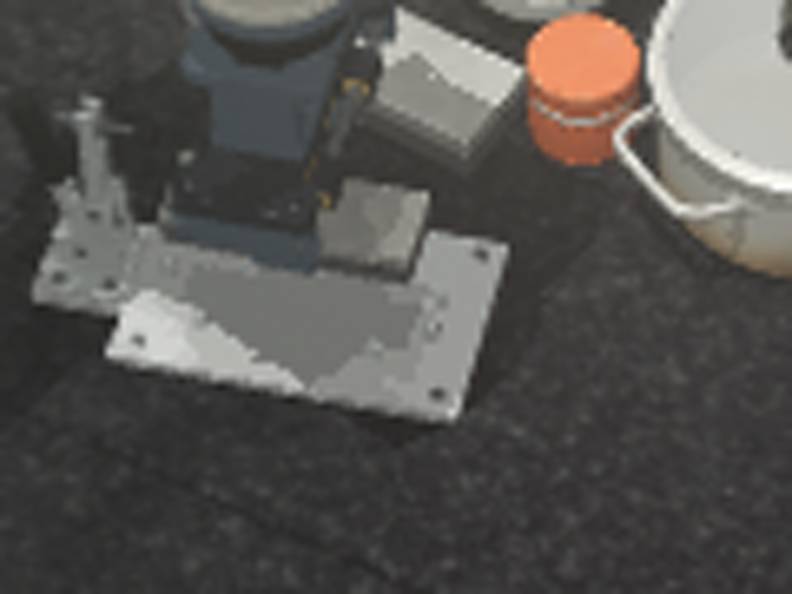

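t3: plate corners (508,241),(458,421),(107,351); held stone's free -y end: top corners ~(430,195),(410,268).

```bash
python3 - <<'E'
from h import *
np.set_printoptions(precision=4,suppress=True)
t=lambda p:np.array(p)/6.6+[220,210]
P=onz("top",t([(508,241),(458,421),(107,351)]),.014)[:,:2]
print("plate",P,"mid of diagonal",(P[0]+P[2])/2, np.linalg.norm(P[0]-P[1]),np.linalg.norm(P[1]-P[2]))
a=np.radians(NY);R=np.array([[np.cos(a),-np.sin(a)],[np.sin(a),np.cos(a)]])
print("plate frame corners",(P-N)@R)
S=onz("top",t([(430,195),(410,262),(346,180)]),.1007)[:,:2]; print("stone in plate frame",(S-N)@R)
S=onz("top",t([(412,278)]),.0767)[:,:2]; print("stone bottom corner",(S-N)@R)
print("pins",(onz("top",t([(430,297),(433,328),(378,345)]),.0205)[:,:2]-N)@R)
E
```

```text
plate [[ 0.5528 -0.1043]
 [ 0.4307 -0.1402]
 [ 0.3813  0.0543]] mid of diagonal [ 0.4671 -0.025 ] 0.12732299819365797 0.20069957103182814
plate frame corners [[ 0.0641 -0.1036]
 [-0.0632 -0.1067]
 [-0.0605  0.094 ]]
stone in plate frame [[ 0.0193 -0.0728]
 [-0.0276 -0.0739]
 [ 0.0193 -0.0258]]
stone bottom corner [[-0.02   -0.0721]]
pins [[ 0.011  -0.0721]
 [-0.0095 -0.0791]
 [-0.0276 -0.0525]]
```

```bash
python3 - <<'E'
from h import *
arm.move_l(nest(0,0,.034)); print(arm.current_ee_pos(),arm.current_force())
def av(n,k=4): return np.mean([arm.snapshot(n).astype(float) for _ in range(k)],0).astype(np.uint8)[:,:,::-1].copy()
T=av("top");S=av("side"); cv2.imwrite("pics/t4_full.png",T);cv2.imwrite("pics/s4_full.png",S)
A=cv2.resize(T[225:285,250:307],(570,600),interpolation=cv2.INTER_CUBIC)[:, :400+0]
A=cv2.resize(T[230:280,260:300],(400,500),interpolation=cv2.INTER_CUBIC)
B=cv2.resize(S[250:300,265:305],(400,500),interpolation=cv2.INTER_CUBIC)
cv2.imwrite("pics/c4.png",np.hstack([A,B]))
E
```

```text
[ 0.46396313 -0.02102297  0.03406646] [ 0.62124451 -0.02833101 -2.68063597]
```

View pics/c4.png

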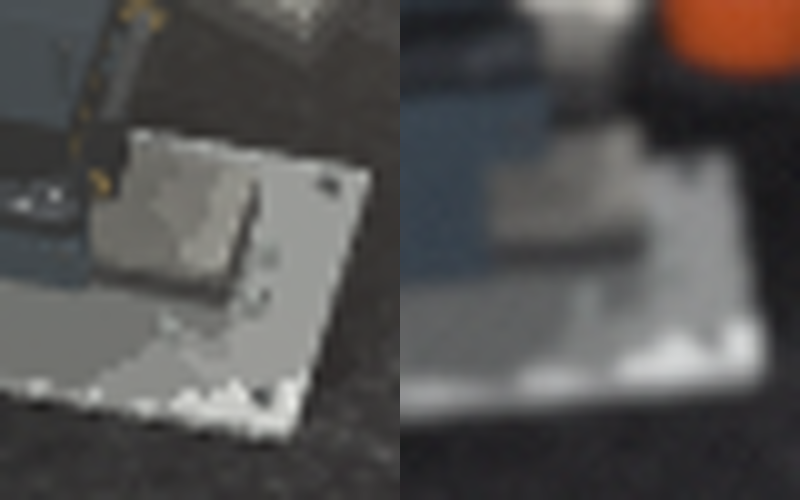

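Left pane: stone top corners (255,178),(230,292), bottom corner (228,303); plate corners (372,172),(290,438); end pins (270,255),(260,295). I'll compare these in the plate frame.

```bash
python3 - <<'E'
from h import *
np.set_printoptions(precision=1,suppress=True)
a=np.radians(NY);R=np.array([[np.cos(a),-np.sin(a)],[np.sin(a),np.cos(a)]])
f=lambda n,p,z,o:1e3*(onz(n,np.array(p)/10+o,z)[:,:2]-N)@R
t,s=[260,230],[265,250]
print("top: stone top",f("top",[(255,178),(230,292),(133,133)],.055,t),"\nbottom",f("top",[(228,303)],.031,t),"\nplate",f("top",[(372,172),(290,438)],.014,t),"\npin mid",f("top",[(270,255),(260,295)],.0205,t))
print("side: stone top",f("side",[(240,130),(240,228)],.055,s),"\nbottom",f("side",[(240,255)],.031,s),"\nplate",f("side",[(330,148),(365,345)],.014,s))
# where the stone/plate should appear if nest estimate and grip are right
for n,o in(("top",t),("side",s)):
    print(n,(proj(n,[nest(.024,-.07,.055),nest(-.024,-.07,.055),nest(-.024,-.07,.031),nest(.012,-.077,.027),nest(-.012,-.077,.027),nest(-.012,-.077,.014),nest(-.031,-.05,.014),nest(-.031,-.05,.027)])-o)*10)
# pick stage re-check: stone end edges in t2 by profile along the stone's axis at top height
im=cv2.cvtColor(cv2.imread("pics/t1_full.png"),cv2.COLOR_BGR2GRAY)
u=np.array([np.cos(np.radians(-4.25)),np.sin(np.radians(-4.25))]);v=np.array([-u[1],u[0]])
for ax,ot,L in((u,v,.07),(v,u,.024)):
  for z in(.024,):
    S=np.arange(-.1,.1,.0005); W=np.linspace(-.012,.012,9)
    pr=np.mean([cv2.remap(im,*[c.astype(np.float32).reshape(1,-1) for c in proj("top",np.c_[[np.r_[np.array([.455,-.236])+q*ax+w*ot,z] for q in S]]).T],cv2.INTER_LINEAR)[0].astype(float) for w in W],0)
    d=np.abs(np.diff(cv2.GaussianBlur(pr.reshape(1,-1),(0,0),2)[0])); k=[i for i in range(1,len(d)-1) if d[i]>d[i-1] and d[i]>=d[i+1] and d[i]>2]
    print("edges mm",[(round(S[i]*1e3,1),round(d[i],1)) for i in k])
E
```

```text
top: stone top [[ 17.8 -72.9]
 [-34.4 -77.1]
 [ 28.1 -24.3]] 
bottom [[-22.  -72.2]] 
plate [[  61.1 -105.2]
 [ -63.6 -105.3]] 
pin mid [[ 10.3 -79.3]
 [ -8.3 -80.3]]
side: stone top [[ 22.6 -71.9]
 [-35.5 -67.9]] 
bottom [[-16.2 -68.2]] 
plate [[  69.4 -104.7]
 [ -49.  -106.3]]
top [[251.5 163.4]
 [218.2 265.9]
 [220.7 306.1]
 [264.5 239.4]
 [248.1 290.4]
 [249.4 311.9]
 [164.4 339.4]
 [162.8 318. ]]
side [[234.1 128.1]
 [243.9 207.8]
 [247.1 268. ]
 [261.  215.4]
 [266.1 255.7]
 [267.7 287.7]
 [190.3 327.1]
 [188.4 294.9]]
edges mm [(np.float64(-69.5), np.float64(7.5)), (np.float64(70.0), np.float64(10.0))]
edges mm [(np.float64(-22.0), np.float64(10.6)), (np.float64(25.5), np.float64(11.7))]
```

```bash
python3 - <<'E'
from h import *
f0=arm.current_force()
arm.move_l(nest(.0005,-.0015,.034),feed=.05)
for z in(.030,.027,.024,.022,.020,.0185,.0175,.017):
    arm.move_l(nest(.0005,-.0015,z),feed=.04)
    f=arm.current_force()-f0; print(z,np.round(f,1),round(arm.current_ee_pos()[2],4),round(arm.current_width(),4))
    if np.linalg.norm(f)>10: break
print(arm.current_t(),np.round(arm.current_torque(),2))
E
```

```text
0.03 [ 0.7 -1.4  0.6] 0.0297 0.0479
0.027 [-0.7 -0.8  0.3] 0.0268 0.0481
0.024 [-1.2  1.   0.4] 0.0238 0.0478
0.022 [-0.3  0.4  0.7] 0.0219 0.0475
0.02 [-0.7 -1.4  0.6] 0.0199 0.0475
0.0185 [-0.4 -0.4  0.2] 0.0184 0.048
0.0175 [-0.8 -0.5  0.7] 0.0175 0.048
0.017 [-1.1 -0.2  1.9] 0.017 0.0479
17.0833 [-0.01 -0.09 -0.01]
```

```bash
python3 - <<'E'
from h import *
arm.grip(.066); arm.move_l(nest(.0005,-.0015,.2),feed=.3)
r=.098; g=arm.grip_depth
def hp(th): a=np.radians(th); return nest(0,.124+r*np.cos(a),.034+r*np.sin(a)-g)
p=hp(76); w=best(p,15)[1]
arm.move_to(p+[0,0,.07],down(w)); arm.grip(.05); arm.move_l(p,feed=.12)
f0=arm.current_force(); arm.grip(.005); print(arm.current_t(),arm.current_width(),np.round(arm.current_force()-f0,1))
for th in np.arange(68,3,-8).tolist()+[2]:
    arm.move_l(hp(th),feed=.12); f=arm.current_force()-f0
    print(th,np.round(f,1),round(arm.current_width(),4))
    if np.linalg.norm(f)>70: break
print(arm.current_t())
save("top","t5"); 
E
```

```text
20.8 0.015081551293788492 [ 9.2  3.8 -4.4]
68 [ 9.5  5.6 -4.4] 0.015
60 [ 9.1  6.5 -4.5] 0.0151
52 [ 8.6  6.4 -3.9] 0.015
44 [ 6.1  6.5 -3.3] 0.0152
36 [ 7.   6.4 -3.1] 0.0147
28 [ 6.7  6.1 -2.1] 0.0147
20 [ 5.2  6.3 -3. ] 0.0148
12 [ 5.8  6.9 -1. ] 0.0151
4 [ 6.6  7.4 -3.4] 0.0146
2 [5.7 8.6 1.4] 0.0148
23.45
```

```bash
python3 - <<'E'
from h import *
p=arm.current_ee_pos(); arm.grip(.05); arm.move_l([*p[:2],.075],feed=.2); arm.grip(.0)
f0=arm.current_force()
for z in(.056,.052,.050,.049,.048,.047,.0465,.046,.0455):
    arm.move_l([*p[:2],z],feed=.05); f=arm.current_force()-f0
    print(z,np.round(f,1),round(arm.current_ee_pos()[2],4))
    if f[2]>30: break
arm.move_l([*p[:2],.2],feed=.3); print(arm.current_t())
arm.move_to([.458,-.39,.22],down(best([.458,-.39,.22],28)[1])); arm.grip(.08)
print(arm.current_t()); 
A=save("top","t6")[200:320,200:360]; B=save("side","s6")[220:320,220:360]
cv2.imwrite("pics/c6.png",np.hstack([cv2.resize(A,(440,330),interpolation=3),cv2.resize(B,(360,330),interpolation=3)]))
E
```

```text
0.056 [-0.1 -0.3  0.9] 0.0557
0.052 [-0.2 -0.2 -0.6] 0.0519
0.05 [ 0.4 -0.3  0.8] 0.05
0.049 [-0.  -1.  -0.6] 0.049
0.048 [-1.2 -0.8  6.2] 0.0482
0.047 [-2.5 -1.7 21.3] 0.0476
0.0465 [-5.6 -2.9 28.8] 0.0473
0.046 [-6.7 -2.5 36.4] 0.0471
28.4333
31.7917
```

View pics/c6.png

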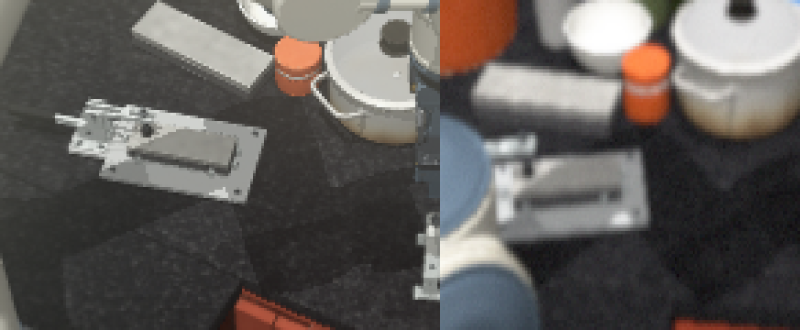

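Handle is level with the arm's tip on the stone (left pane (147,130)); stone lies between the pins. Now the gauge.

```bash
python3 - <<'E'
from h import *
g=np.array([.458,-.39])
arm.move_l([*g,.12],feed=.2); f0=arm.current_force(); arm.move_l([*g,.066],feed=.06); print("down",np.round(arm.current_force()-f0,1))
arm.grip(.02); print(arm.current_width(),np.round(arm.current_force()-f0,1)); zg=arm.current_ee_pos()[2]
arm.move_l([*g,.12],feed=.08); arm.move_l([*g,.2],feed=.2)
f1=arm.current_force(); print("held",np.round(f1-f0,1),zg,arm.current_width(),np.round(arm.current_torque(),2))
p=nest(.0005,-.0015,.2); arm.move_to(p,down(best(p,15)[1])); print(arm.current_t(),np.round(arm.current_joint_positions(),1))
A=save("top","t7"); B=save("side","s7")
E
```

```text
down [0.2 0.4 0.7]
0.036781545467081844 [0.5 1.3 1.1]
held [-0.1  1.  -3.2] 0.06603075982425416 0.03681201163060789 [ 0.05 -0.08 -0.03]
37.075 [-10.1  16.5  99.8  -0.   63.7 -25.1]
```

```bash
python3 - <<'E'
from h import *
arm.move_l(nest(.0005,-.0015,.105),feed=.15); f0=arm.current_force()
for z in(.095,.090,.086,.084,.083,.082,.0815,.081,.0805,.080,.0795,.079):
    arm.move_l(nest(.0005,-.0015,z),feed=.04); f=arm.current_force()-f0
    print(z,np.round(f,1),round(arm.current_ee_pos()[2],4))
    if f[2]>8: break
print(arm.current_t(),np.round(arm.current_torque(),2))
E
```

```text
0.095 [-0.2  0.4  1.8] 0.095
0.09 [0.1 0.7 0.2] 0.0898
0.086 [-0.5  1.1  2. ] 0.0858
0.084 [0.2 1.2 1.7] 0.0839
0.083 [0.3 0.1 1. ] 0.083
0.082 [0.4 0.6 1.8] 0.082
0.0815 [0.3 0.9 1.7] 0.0815
0.081 [-0.3  0.6  1.6] 0.081
0.0805 [ 1.1 -0.3  2.1] 0.0805
0.08 [-0.6  1.1  3.8] 0.08
0.0795 [-3.   0.5 16.5] 0.0799
40.8833 [-0.04  0.45 -0.02]
```

```bash
python3 - <<'E'
from h import *
arm.move_l(nest(.0005,-.0015,.0799),feed=.02); arm.grip(.045); arm.grip(.075)
arm.move_l(nest(.0005,-.0015,.19),feed=.12); arm.move_l(nest(.0005,-.0015,.25),feed=.3)
arm.move_joints([-85,0,90,0,80,-25]); print(arm.current_t())
A=save("top","t8")[200:320,200:360]; B=save("side","s8")[220:320,220:360]
cv2.imwrite("pics/c8.png",np.hstack([cv2.resize(A,(440,330),interpolation=3),cv2.resize(B,(360,330),interpolation=3)]))
E
```

```text
45.5917
```

View pics/c8.png

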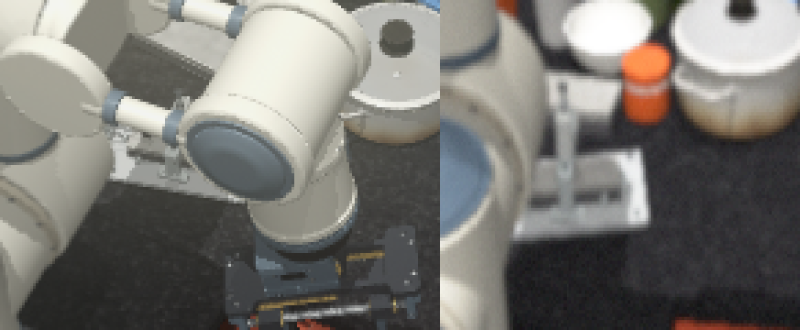

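The side pane shows the gauge upright astride the stone at (566,165), with its spindle cap raised and nothing touching it.

```bash
python3 -c "
from rig import arm
arm.sleep(.3); print(arm.sign_off(),arm.current_t())"
```

```text
the job is handed in; nothing more can be done
the job is handed in; nothing more can be done
```

The job is handed in at about 46 s of the 67 s allowed: the small stone lies between the pins, the clamp is closed on it down to its stop, and the gauge stands upright astride the stone with its spindle raised; the dial itself was not read.

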